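# Lay a tray-stored capacitor into an amplifier by way of a V-rest

## Robot

A 6-joint arm with a two-finger parallel gripper is mounted at the origin on the work surface. World frame = base frame: x ahead of the robot, y to its left, z up, the work surface at z = 0. Lengths are in m, angles in rad, forces in N, time in s.
With the tool pointing down it reaches from about 0.4 to 0.825 m from the base axis. Payload 7 kg.
Tool frame: the origin (TCP) lies at the very end of the fingers, on their centre line; the grasp point (between the pads) lies arm.hold_point_z behind it (arm.hold_point_z is the distance from the TCP to the grasp point, in m); z points along the fingers, y is the line along which they close (so a half turn about z gives the same grasp; the last joint's range is limited). The gripper opens to 88 mm and grips with 3 to 60 N. Pads are 19 mm wide; open, the fingers measure 130 mm over their backs; the gripper's body (78 mm by 193 mm) begins 47 mm behind the grasp point.
Start: joints at [1.592, 0.359, 0.012, 0, -1.224, -0.288], TCP at [0.178, 0.651, 0.227] pointing down, gripper open.
Joint ranges: [-3.07, 3.07], [-1.43, 2.12], [-1.02, 1.25], [-3.03, 1.67], [-3.05, -0], [-3.03, 3.03]. Speed limits (rad/s): [2.39, 2.39, 3.01, 3.14, 3.14, 3.14].

## Interface

Orientations are given as [roll, pitch, yaw] about the fixed x, y, z axes, in that order (R = Rz(yaw) Ry(pitch) Rx(roll)).
In Python, from station import arm gives the robot as it stands.
- The arm moves only by the tool nudge_tcp, called after ">>>" as a command line: name --argument value ..., lists and objects as JSON in quotes. Schema: {"type":"object","properties":{"offsets":{"type":"array","items":{"type":"array","items":{"type":"array","items":{"type":"number"},"minItems":5,"maxItems":5},"minItems":1,"maxItems":20},"minItems":1,"maxItems":1},"grip_force":{"type":"number"},"only":{"type":"string"},"quiet":{"type":"boolean"},"lines":{"type":"string"}},"required":["offsets"],"additionalProperties":false}. offsets is a list that holds a single list of rows (three levels of brackets), with 1 to 20 rows, each of 5 numbers: the finger opening in m, then dx, dy, dz in units of 5 mm, then a turn about the tool's z in units of 0.2 rad; each row is the pose to reach, as a shift and turn from the pose commanded when the call began, along the tool's axes at that moment; what a row does not reach only later rows make up. A row lasts 1/12 s, in which the tool goes at most 0.0417 m and 0.125 rad, less where a joint would pass 70% of its speed; a pose out of reach is approached as far as the arm can. The fingers move at their own pace and stop on an object; grip_force is the grip in N (left out, the last holds). Time passes only in rows, so rows that do not move let the fingers close. The tool returns the time, the measured TCP pose, the force, the opening and the grip force at its end. only (a regular expression) keeps the lines of the reply that match it, lines (a string "A,B") keeps lines A to B, and quiet returns only ok. Input that does not fit is refused with a message, and nothing moves.
- arm.get_state(): the state, without advancing time (a new reading comes with each control period).
- arm.grab_frame(name): name is "side" or "top" or "wrist"; returns the picture (400x640x3 uint8, red, green, blue); there is no depth.
- arm.camera_params(name): a dict with "fx", "fy", "cx", "cy" (pixels), "T" (4x4, takes a point from camera to world coordinates); the wrist camera has in their place "hand_eye" (4x4, takes a point from camera to tool coordinates, whose origin is the TCP and whose axes are the flange's). Camera axes: x right, y down, z forward; pixel columns grow to the right and rows downward; lengths in m; the calibration is good to about 2 mm. A picture is of the moment at which its call begins: read the wrist's pose just before it. camera_params takes no time and is no camera call.
- arm.job_done(): hands the job in; it is judged then, once.
The state is a dict: "t": time; "q": joint angles; "qd": joint speeds; "joint_efforts": joint torques, N m; "eef_pos": TCP position; "ee_rot": TCP orientation; "force": force on the tool from outside, world axes, zero at the start; "moment": the same for the moment, N m; "width": finger opening in m; "gripper_force": force on a finger pad.
Only numpy, scipy, OpenCV 4.12 (cv2) and the standard library are available. Lean on these libraries where they do the work, as an engineer would, in place of code of your own. Each camera call takes 0.05 s, during which the arm holds its last target. There are 200 camera calls.

## Task

Fit the blue capacitor into the open amplifier. First lift the clear cover off the carrier tray and lay it on the bench; then take out the blue capacitor, which can be reached only by its top end, lay it in the sloping V-rest with its foot down on the stop, and let go so that you can take it again by its side. Lay it in the two white saddles of the amplifier with its terminals fully home against the copper plate, let go, put the cover back on the tray as it was, and leave the black capacitors and the other things on the bench where they are.

Things in the scene. Friction and masses are not known exactly. Their poses are not given: they have to be found in the camera images.
- cap: the blue capacitor: a cylinder 40 mm in diameter and 110 mm long with two aluminium terminals 6 mm high on its top end (116 mm overall), 0.15 to 0.3 kg, firm, blue sleeve with pale stripes. Origin: centre of its plain (foot) end. z: along its axis towards the terminals. At the start it stands terminals up in one of the three cells of the tray, foot 4 mm above the bench
- cap_end (a point): centre of the plane of the blue capacitor's terminal tips, 116 mm from its foot along its axis; axes as cap
- cap_b: black capacitor of the same size, standing in another cell; origin at the centre of its foot, z up. To be left alone
- cap_c: black capacitor of the same size, standing in another cell; origin at the centre of its foot, z up. To be left alone
- tray: fixed black tray, 78 (x) by 200 mm (y). Three open cells 43 mm square in a row along y (-62, 0, +62 mm), floors 4 mm, walls 38 mm high. Grey end plates at y = +-97 mm, 6 mm thick, 74 mm wide, tops 128 mm high, carry the cover; above the cells front and back are open. Origin: centre of its underside, z up. The mat between it and the robot is free
- cover: clear rigid cover, loose, 0.16 kg, 88 (x) by 214 mm (y): 4 mm plate with a lip 10 mm down all round, inside 82 by 208 mm (4 mm play round the end plates). Origin: centre of the plane of the lip's lower edge, plate top 14 mm above. On the tray its origin is 118 mm above the tray's, long side along the tray's y; on the bench it stands on its lip. Both ends are alike
- cover_grip (a point): middle of the cover's black handle bar, 43 mm above the cover's origin; the bar is 14 mm wide (x), 14 mm high and 100 mm long (along the cover's y), 22 mm clear above the plate, on two round posts 84 mm apart; axes as cover
- vrest: fixed grey and aluminium V-rest: foot plate 95 mm (x) by 160 mm (y), 10 mm thick, carrying an aluminium V-block sloping at 45 degrees, rising towards its +y. Origin: centre of the underside, z up
- groove: the sloping V-block. Origin: where the centre of the capacitor's foot lies when it rests in the V, foot on the stop; 80 mm above the bench. z: along the lying capacitor, 45 deg upward; x: level, across the V; y: down into the V (open side -y). 120 deg V, 66 mm long, stop at z = 0; narrower than the can (17 mm either side), so fingers pass beside a lying can; the can's top 44 mm overhangs free
- amp: fixed open amplifier chassis, 200 (x, with fins 220) by 216 mm (y), black walls 58 mm high. The capacitor bay runs along y, 25 mm to -x of the origin: white V saddles 14 mm long at y = -16 and +54 mm, copper plate at y = +80 mm, 50 mm wide, 48 mm high, facing -y. Beside saddles and plate nothing rises above 11 mm within 70 mm of the bay's middle. Origin: centre of its underside, z up
- bay_home (a point): point on the copper plate where the centre of the capacitor's terminal tips (cap_end) lies when the capacitor is fully home in the saddles, 32 mm above the bench; axes as amp, the capacitor lies along y with its terminals towards +y
- bottle: blue pump bottle, 68 mm in diameter, 135 mm high, origin under its centre. Bystander
- bin: loose red stacking bin, 150 by 100 by 75 mm, origin under its centre. Bystander
- driver: inline screwdriver lying on the bench, about 220 mm long, 32 mm thick, origin under its middle, along its x. Bystander

How it is judged:
On the way, in this order (a step that is already met when the one before it is completed fails the run):
1. the cover has been laid down on the bench, let go (height (world z) of cover below 0.02 m and angle between cover's own z axis and vertical below 0.15 rad and contact force between the fingers and cover below 0.05 N and linear speed of cover below 0.03 m/s), for 0.2 s.
2. the blue capacitor lies in the V-rest, foot on the stop, let go (angle between the z axis of cap and the z axis of groove, either way round below 0.1 rad and distance between cap and groove below 0.006 m and z of cap_end in the frame of groove above 0.105 m and contact force between the fingers and cap below 0.05 N and linear speed of cap below 0.02 m/s), for 0.2 s.
At the end, for the whole second after the job is handed in: Blue capacitor at rest in both saddles: axis within 3.4 deg of the bay, terminal tips within 3 mm of touching the copper plate and 4 mm of the bay line. Cover level and at rest on the end plates, within 7 mm of its place, lip outside them (angle between the z axis of cap and the y axis of amp, either way round below 0.06 rad and y of cap_end in the frame of bay_home between -0.003 and 0.003 m and x of cap_end in the frame of bay_home between -0.004 and 0.004 m and z of cap_end in the frame of bay_home between -0.004 and 0.004 m and linear speed of each of cap, cover below 0.01 m/s and x of cover in the frame of tray between -0.007 and 0.007 m and y of cover in the frame of tray between -0.007 and 0.007 m and z of cover in the frame of tray between 0.114 and 0.122 m and angle between cover's own z axis and vertical below 0.05 rad and angle between the x axis of cover and the x axis of tray, either way round below 0.1 rad).
It fails at once if a black capacitor was shifted, lifted or knocked over (over 15 mm) (distance of any of cap_b, cap_c from where it was at the start of the episode above 0.015 m).
It fails at once if another thing on the bench was pushed about (over 20 mm) (distance of any of bottle, bin, driver from where it was at the start of the episode above 0.02 m).
It also fails if it takes over 72 s, if anything falls off the work surface, if the arm or the gripper's body presses on something with over 40 N, if the wrist force passes 120 N, or if a joint passes its speed limit or range.

## Working session

There is one attempt and no reset: what is moved stays moved. The work goes in short steps, Python scripts to look and compute and a tool call to move; the robot and the scene stay as the last step left them, time stands still between calls to the robot, and variables do not carry over. Pictures are saved under pics/ and viewed, at most 10 in all, crops included, and the job is handed in when it is done.

```bash
ls; mkdir -p pics
```

Run:
```python
from station import arm
import cv2
print(arm.hold_point_z, arm.get_state())
for n in ["side","top","wrist"]:
    im=arm.grab_frame(n); cv2.imwrite(f"pics/{n}0.png",im[...,::-1]); print(n,arm.camera_params(n))
a=cv2.imread("pics/top0.png");
```

```text
pics
station.py
0.0188 {'t': 0.0, 'q': array([ 1.59209805e+00,  3.59403010e-01,  1.10193395e-02, -3.56312722e-04,
       -1.22408532e+00, -2.88100874e-01]), 'qd': array([-0.0001601 ,  0.00089461,  0.00027646, -0.00173995,  0.00037067,
       -0.00072501]), 'joint_efforts': array([ 1.02587685e-03, -5.82712555e+01,  2.93052328e+01,  6.99737236e+00,
        6.85914667e-03, -1.48736490e-04]), 'eef_pos': array([0.17785534, 0.65062187, 0.22559395]), 'ee_rot': array([ 3.13989375e+00, -1.54157403e-04, -2.66920381e-01]), 'force': array([ 0.90620039, -0.18057901,  0.20612296]), 'moment': array([0.00449178, 0.00287254, 0.02068917]), 'gripper_force': 0.0, 'width': 0.08754683625260663}
side {'fx': 503.9872991216712, 'fy': 503.9872991216712, 'cx': 326.77452295322894, 'cy': 200.16051747955956, 'T': array([[ 0.8749456 ,  0.28878919, -0.38867854,  1.03886721],
       [ 0.48381695, -0.48858753,  0.72608773, -0.82202153],
       [ 0.0197828 , -0.82333652, -0.56720861,  0.78998956],
       [ 0.        ,  0.        ,  0.        ,  1.        ]])}
top {'fx': 392.0148038359536, 'fy': 392.0148038359536, 'cx': 322.86390342063646, 'cy': 205.77586601685448, 'T': array([[-0.11762787, -0.97293164,  0.19891632,  0.37017504],
       [-0.9930565 ,  0.11492706, -0.02511082,  0.07284624],
       [ 0.00157025, -0.20048888, -0.97969472,  1.07327495],
       [ 0.        ,  0.        ,  0.        ,  1.        ]])}
wrist {'fx': 276.9642317801942, 'fy': 276.9642317801942, 'cx': 320.3537989437406, 'cy': 198.3809175035228, 'hand_eye': array([[-3.10936834e-04, -9.53249699e-01, -3.02183577e-01,
         8.25656632e-02],
       [ 9.99999680e-01, -7.38110717e-05, -7.96126498e-04,
        -2.20290647e-04],
       [ 7.36602851e-04, -3.02183728e-01,  9.53249418e-01,
        -1.58326070e-01],
       [ 0.00000000e+00,  0.00000000e+00,  0.00000000e+00,
         1.00000000e+00]])}
```
View pics/top0.png

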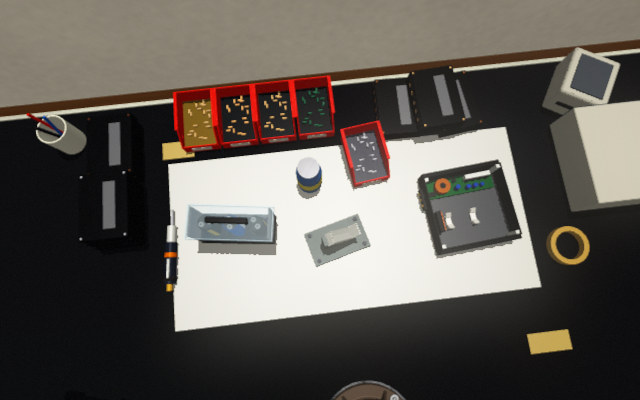

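View pics/side0.png

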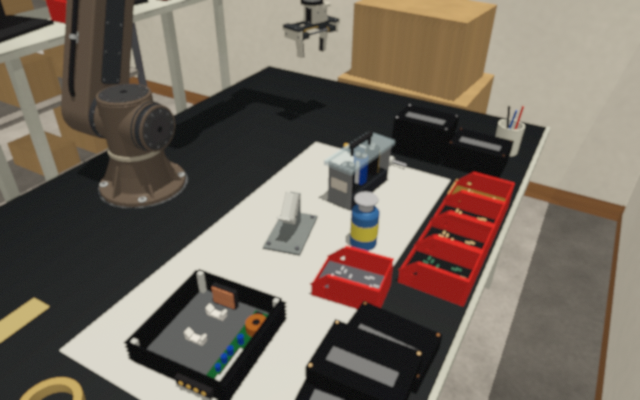

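Top view: covered tray near (231,224), V-rest (338,239), amp (470,207), bottle (309,172), bin (365,153), driver (171,250). Next I'll get rough positions and enlarged crops.

Create h.py:
```python
import numpy as np, cv2
from scipy.spatial.transform import Rotation as R
from station import arm
def grab(n,f=None):
    s=arm.get_state(); p=arm.camera_params(n); im=arm.grab_frame(n)[...,::-1].copy()
    if n=="wrist":
        T=np.eye(4); T[:3,:3]=R.from_euler('xyz',s['ee_rot']).as_matrix(); T[:3,3]=s['eef_pos']
        p['T']=T@p['hand_eye']
    if f: cv2.imwrite(f"pics/{f}.png",im); np.savez(f"pics/{f}.npz",**p)
    return im,p
def load(f): return cv2.imread(f"pics/{f}.png"),dict(np.load(f"pics/{f}.npz"))
def ray(p,uv):
    d=np.array([(uv[0]-p['cx'])/p['fx'],(uv[1]-p['cy'])/p['fy'],1.]); return p['T'][:3,3],p['T'][:3,:3]@(d/np.linalg.norm(d))
def onz(p,uv,z): o,d=ray(p,uv); return o+d*(z-o[2])/d[2]
def tri(*obs):
    A=np.zeros((3,3));b=np.zeros(3);L=[ray(p,uv) for p,uv in obs]
    for o,d in L: M=np.eye(3)-np.outer(d,d); A+=M; b+=M@o
    x=np.linalg.solve(A,b); return x,max(np.linalg.norm(np.cross(x-o,d)) for o,d in L)
def proj(p,X):
    c=p['T'][:3,:3].T@(np.asarray(X)-p['T'][:3,3]); return np.array([p['fx']*c[0]/c[2]+p['cx'],p['fy']*c[1]/c[2]+p['cy']])
def tool(w): # world shift to current tool axes
    return R.from_euler('xyz',arm.get_state()['ee_rot']).inv().apply(w)
```

Run:
```python
from h import *
p=arm.camera_params("top")
for n,uv,z in [("handle",(226,220),.161),("vrest",(338,239),.01),("amp",(470,207),.05),("bottle",(309,172),.1),("bin",(365,153),.07),("driver",(171,250),.02),("matLL",(176,330),0),("matLR",(540,286),0),("matUL",(169,164),0)]: print(n,onz(p,uv,z).round(3))
t=cv2.imread("pics/top0.png"); w=cv2.imread("pics/wrist0.png")
c=lambda x,y,k:cv2.resize(t[y:y+300//k,x:x+400//k],(400,300),interpolation=cv2.INTER_CUBIC)
cv2.imwrite("pics/m1.png",np.vstack([np.hstack([c(165,190,3),c(280,190,3)]),np.hstack([c(403,155,3),cv2.resize(w,(400,300))])]))
```

```text
handle [0.548 0.28  0.161]
vrest [0.49  0.016 0.01 ]
amp [ 0.529 -0.342  0.05 ]
bottle [0.66  0.073 0.1  ]
bin [ 0.704 -0.082  0.07 ]
driver [0.512 0.464 0.02 ]
matLL [0.303 0.467 0.   ]
matLR [ 0.301 -0.508  0.   ]
matUL [0.761 0.467 0.   ]
```

View pics/m1.png

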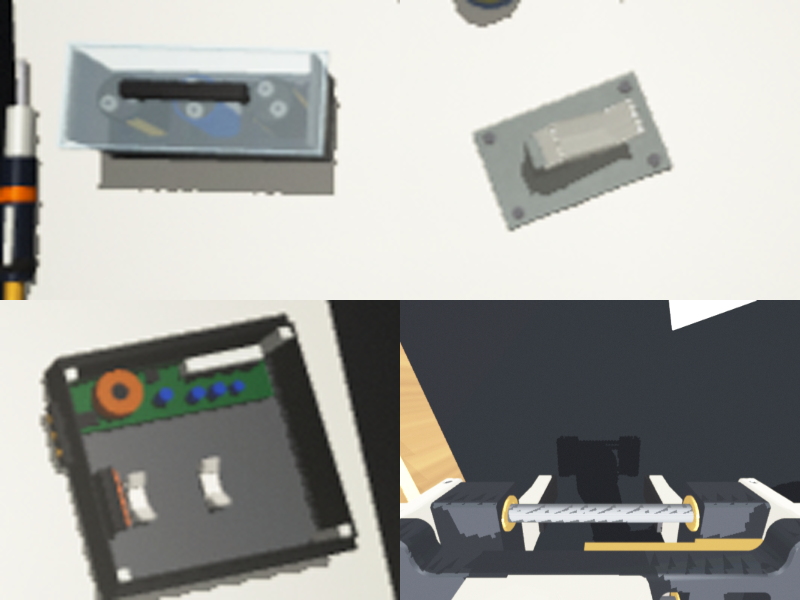

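The composite shows the blue cap in the middle cell under the clear cover, the V-rest tilted about 20° in the image, and the amp's copper plate to the left (+y) of its two saddles. I'm moving to survey the tray.

The rows are not in the units I measure in: shifts go in units of 5 mm and turns go in units of 0.2 rad. I convert before sending: 0.438 m is 87.6, -0.11 m is -22, 1.3 rad is 6.5.

>>> nudge_tcp --offsets '[[[0.088,20,10,-22,2],[0.088,87.6,42.4,-22,6.5],[0.088,87.6,42.4,-22,6.5],[0.088,87.6,42.4,-22,6.5],[0.088,87.6,42.4,-22,6.5],[0.088,87.6,42.4,-22,6.5],[0.088,87.6,42.4,-22,6.5],[0.088,87.6,42.4,-22,6.5],[0.088,87.6,42.4,-22,6.5],[0.088,87.6,42.4,-22,6.5],[0.088,87.6,42.4,-22,6.5],[0.088,87.6,42.4,-22,6.5],[0.088,87.6,42.4,-22,6.5],[0.088,87.6,42.4,-22,6.5],[0.088,87.6,42.4,-22,6.5],[0.088,87.6,42.4,-22,6.5]]]'

```text
t: 1.48
eef_pos: [0.5439, 0.3315, 0.336]
ee_rot: [3.141, -0.0, -1.566]
force: [-0.9, 0.8, 0.9]
width: 0.0878
gripper_force: 0.0
```

Run:
```python
from h import *
grab("wrist","w1"); print(arm.get_state()['q'].round(3))
```

```text
[ 0.854  0.25   0.104 -0.    -1.426 -0.848]
```

View pics/w1.png

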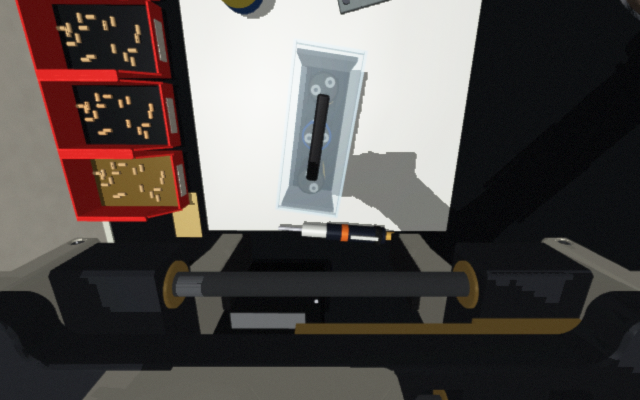

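Wrist view: the handle runs from (325,97) to (312,178), and the cover corners are near (297,43), (364,52), (338,213) and (278,207).

Run:
```python
from h import *
def bar(im,x0,y0,x1,y1,th):
    m=np.zeros(im.shape[:2],np.uint8); m[y0:y1,x0:x1]=(im[y0:y1,x0:x1].max(2)<th)*255
    c=max(cv2.findContours(m,cv2.RETR_EXTERNAL,cv2.CHAIN_APPROX_NONE)[0],key=cv2.contourArea)
    r=cv2.minAreaRect(c); b=cv2.boxPoints(r); e=sorted(b,key=lambda q:q@(b[np.argmax(np.linalg.norm(b-b[0],axis=1))]-b[0]))
    return np.array(r[0]),(e[0]+e[1])/2,(e[2]+e[3])/2,r[1]
w,pw=load("w1"); t=cv2.imread("pics/top0.png"); pt=arm.camera_params("top")
a=bar(w,295,80,340,195,50); b=bar(t,198,212,255,228,60); print(a,b)
print("handle",tri((pw,a[0]),(pt,b[0])))
print("z161",onz(pw,a[0],.161),onz(pt,b[0],.161))
e=[onz(pw,q,.168) for q in a[1:3]]; print(e,np.linalg.norm(e[0]-e[1])); d=e[0]-e[1]; print("angle of bar",np.degrees(np.arctan2(d[1],d[0])))
e=[onz(pt,q,.168) for q in b[1:3]]; d=e[0]-e[1]; print(np.linalg.norm(d),np.degrees(np.arctan2(d[1],d[0])))
s=arm.get_state();print(s['eef_pos'],s['ee_rot'])
```

```text
(array([317.20776367, 136.95758057]), array([311.0224 , 179.56778], dtype=float32), array([323.39313,  94.34738], dtype=float32), (11.316873550415039, 86.11358642578125)) (array([226., 220.]), array([205., 220.], dtype=float32), array([247., 220.], dtype=float32), (6.0, 42.0))
handle (array([0.54799729, 0.27941407, 0.16317434]), np.float64(0.0003766986791821069))
z161 [0.54824472 0.27930562 0.161     ] [0.54820177 0.2802153  0.161     ]
[array([0.55562276, 0.32926162, 0.168     ]), array([0.54136926, 0.2325117 , 0.168     ])] 0.09779421516741599
angle of bar 81.61928801455765
0.09819350098207613 83.25980707722647
[0.54378003 0.33178679 0.3361776 ] [ 3.14102455e+00 -3.07183098e-04 -1.56570795e+00]
```

In the tool's units: 0.191 m is 38.2, 0.18 m is 36, 0.15 rad is 0.75.

>>> nudge_tcp --offsets '[[[0.088,10.4,-0.8,6,0.6],[0.088,10.4,-0.8,14,0.75],[0.088,10.4,-0.8,22,0.75],[0.088,10.4,-0.8,30,0.75],[0.088,10.4,-0.8,36,0.75],[0.088,10.4,-0.8,38.2,0.75],[0.088,10.4,-0.8,38.2,0.75]]]'

```text
t: 2.12
eef_pos: [0.5467, 0.2787, 0.1426]
ee_rot: [3.138, -0.005, -1.715]
force: [-0.3, -0.4, 1.3]
width: 0.0879
gripper_force: 0.0
```

>>> nudge_tcp --offsets '[[[0.0,0,0,0,0],[0,0,0,0,0],[0,0,0,0,0],[0,0,0,0,0],[0,0,0,0,0],[0,0,0,0,0],[0,0,0,0,0]]]' --grip_force 20

```text
t: 2.7
eef_pos: [0.5489, 0.2792, 0.146]
ee_rot: [-3.141, 0.001, -1.717]
force: [-0.3, 0.5, -0.3]
width: 0.0464
gripper_force: 0.0
```

>>> nudge_tcp --offsets '[[[0.0,0,0,0,0],[0,0,0,0,0],[0,0,0,0,0],[0,0,0,0,0],[0,0,0,0,0],[0,0,0,0,0],[0,0,0,0,0]]]' --grip_force 25

```text
t: 3.28
eef_pos: [0.5487, 0.2791, 0.1455]
ee_rot: [3.141, -0.0, -1.717]
force: [0.3, 0.6, -0.3]
width: 0.0135
gripper_force: 25.0
```

In the tool's units: 0.165 m is 33, 0.117 m is 23.4.

>>> nudge_tcp --offsets '[[[0.0,0,0,-4,0],[0,0,0,-9,0],[0,0,8,-9,0],[0,0,16,-9,0],[0,0,24,-9,0],[0,0,30,-7,0],[0,0,33,0,0],[0,0,33,8,0],[0,0,33,16,0],[0,0,33,20,0],[0,0,33,22,0],[0,0,33,23.4,0],[0,0,33,23.4,0],[0,0,33,23.4,0]]]'

```text
t: 4.45
eef_pos: [0.3857, 0.3034, 0.0286]
ee_rot: [-3.141, 0.0, -1.717]
force: [-0.5, 0.5, -1.4]
width: 0.0138
gripper_force: 25.0
```

>>> nudge_tcp --offsets '[[[0.088,0,0,0,0],[0.088,0,0,0,0],[0.088,0,0,0,0],[0.088,0,0,0,0],[0.088,0,0,-4,0],[0.088,0,0,-12,0],[0.088,0,0,-20,0],[0.088,-2,-4,-28,0],[0.088,-4,-8,-36,0],[0.088,-6,-12,-43,0],[0.088,-7,-16,-49,0],[0.088,-8,-19,-56,0],[0.088,-8.6,-21.8,-62.4,0],[0.088,-8.6,-21.8,-62.4,0],[0.088,-8.6,-21.8,-62.4,0],[0.088,-8.6,-21.8,-62.4,0]]]'

```text
t: 5.78
eef_pos: [0.4993, 0.3295, 0.34]
ee_rot: [3.141, -0.0, -1.717]
force: [0.0, -0.4, -0.2]
width: 0.0878
gripper_force: 0.0
```

Run:
```python
from h import *
grab("wrist","w2")
```

>>> nudge_tcp --offsets '[[[0.088,8.4,0,0,0],[0.088,16.6,-0.4,0,0],[0.088,25,-0.8,0,0],[0.088,33.2,-1.2,0,0],[0.088,41.6,-1.6,0,0],[0.088,50,-1.6,0,0],[0.088,52,-1.6,0,0],[0.088,52,-1.6,0,0],[0.088,52,-1.6,0,0]]]'

```text
t: 6.58
eef_pos: [0.469, 0.0708, 0.3401]
ee_rot: [3.141, -0.0, -1.718]
force: [-0.1, 0.4, 0.2]
width: 0.0877
gripper_force: 0.0
```

Run:
```python
from h import *
grab("wrist","w3"); grab("top","t3")
a,_=load("w2");b,_=load("w3"); 
cv2.imwrite("pics/m2.png",np.hstack([a[0:300,120:520],b[0:300,120:520]]))
```

```text
(no output)
```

View pics/m2.png

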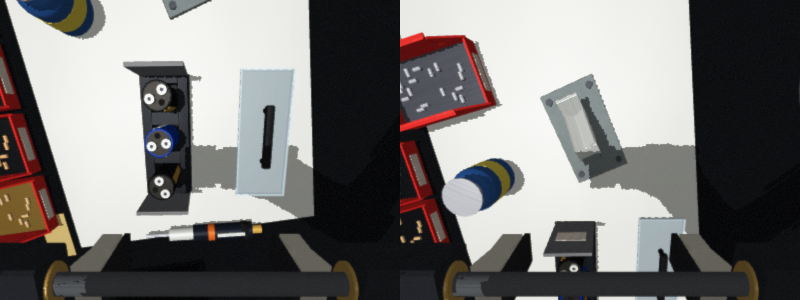

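Cover lies on the bench at left-picture (265,130). The blue cap's top is at w2 (281,141) and the V-rest at w3 (703,128). Next is the amp survey.

In the tool's units: -0.08 m is -16, 0.08 m is 16.

>>> nudge_tcp --offsets '[[[0.088,8,-2,0,0],[0.088,16,-4,0,0],[0.088,24,-6,0,0],[0.088,32,-8,0,0],[0.088,40,-10,0,0],[0.088,48,-12,0,0],[0.088,56,-14,0,0],[0.088,64,-16,0,0],[0.088,66.6,-16,0,0],[0.088,66.6,-16,0,0],[0.088,66.6,-16,0,0]]]'

```text
t: 7.6
eef_pos: [0.5009, -0.2696, 0.3393]
ee_rot: [3.139, 0.0, -1.718]
force: [-0.3, -0.5, -0.3]
width: 0.0878
gripper_force: 0.0
```

Run:
```python
from h import *
grab("wrist","w4")
a,_=load("w3");b,_=load("w4");c,_=load("w2")
r=lambda i,x,y,w,h,k:cv2.resize(i[y:y+h,x:x+w],None,fx=k,fy=k,interpolation=cv2.INTER_CUBIC)
cv2.imwrite("pics/m3.png",np.vstack([np.hstack([r(a,250,65,100,75,4),r(c,240,50,80,60,5)]),np.hstack([r(b,200,0,400,300,1), r(c,240,100,80,60,5)])]))
```

```text
(no output)
```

View pics/m3.png

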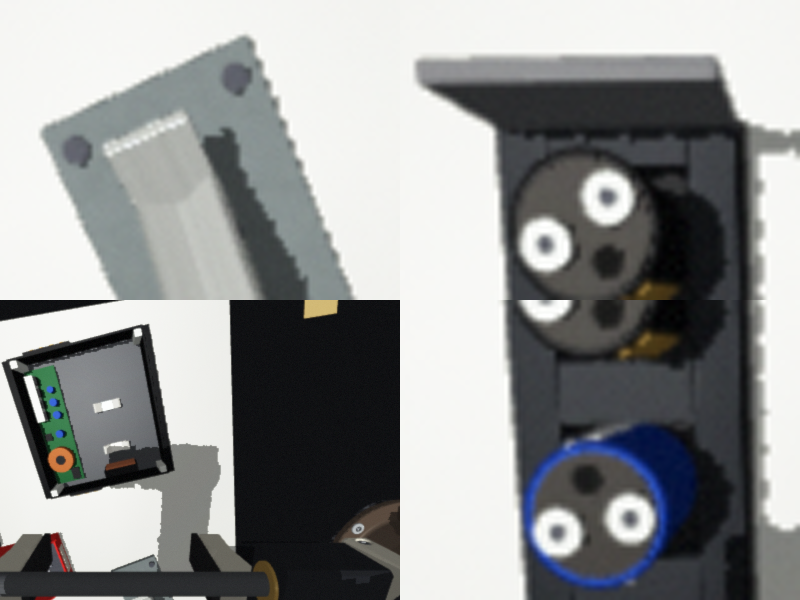

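Run:
```python
from h import *
a,_=load("w3");t,_=load("t3");s,_=grab("side","s3");b,_=load("w4")
r=lambda i,x,y,w,h,k:cv2.resize(i[y:y+h,x:x+w],None,fx=k,fy=k,interpolation=cv2.INTER_CUBIC)
cv2.imwrite("pics/m4.png",np.vstack([np.hstack([r(a,250,65,100,125,4)[100:400],r(s,255,180,80,60,5)]),np.hstack([r(t,300,210,80,60,5), r(b,270,80,100,75,4)])]))
```

```text
(no output)
```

View pics/m4.png

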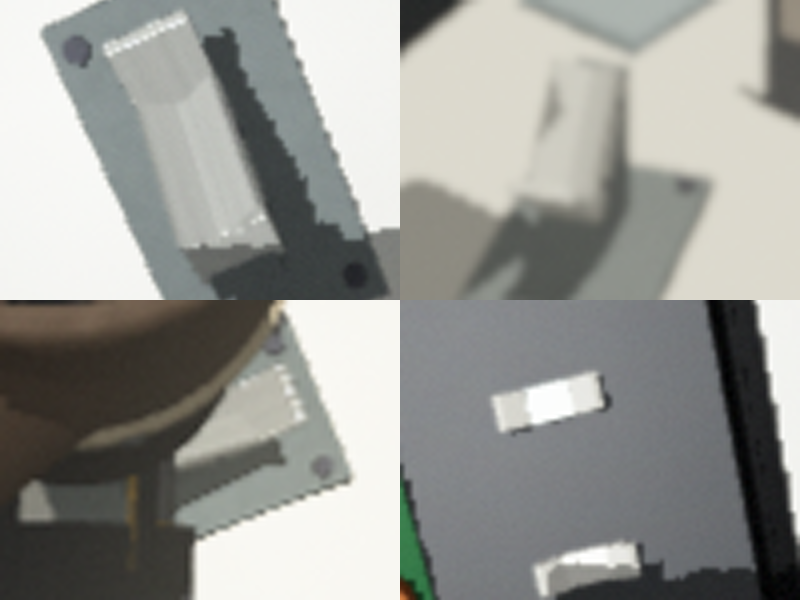

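The V-rest's stop end (serrated edge) is at w3 (276,102)–(296,93), the -y end; its high end is at (295–320,151), so it rises towards +y. Saddles are at w4 (307,105) and (317,147). Measuring now.

Run:
```python
from h import *
t0=cv2.imread("pics/top0.png");pt=arm.camera_params("top");w3,p3=load("w3");w4,p4=load("w4");w2,p2=load("w2")
def blobs(m,x0,y0,x1,y1,amin=15):
    k=np.zeros_like(m);k[y0:y1,x0:x1]=m[y0:y1,x0:x1]
    return [cv2.minAreaRect(c) for c in cv2.findContours(k,cv2.RETR_EXTERNAL,cv2.CHAIN_APPROX_NONE)[0] if cv2.contourArea(c)>amin]
W=lambda im,th:((im.min(2)>th)*255).astype(np.uint8)
print("saddles w4",blobs(W(w4,120),290,80,340,160)); print("saddles t0",blobs(W(t0,120),430,195,490,235))
# vrest foot plate in t0
m=((t0.max(2)<200))*255; print("plate t0",r:=blobs(m.astype(np.uint8),295,205,380,275,500))
for q in r:
    c=[onz(pt,v,.005) for v in cv2.boxPoints(q)]; print(np.round(c,4).tolist(), np.mean(c,0).round(4),[round(float(np.linalg.norm(c[i]-c[i-1])),4) for i in range(4)])
print("stop", tri((p3,(276.3,102.5)),(pt,(357,223.3))),tri((p3,(296.2,93)),(pt,(360.5,233))))
print("high", tri((p3,(295,151.2)),(pt,(322.3,236.7))),tri((p3,(320,151.2)),(pt,(326.7,245.7))))
# copper
h=cv2.cvtColor(w4,cv2.COLOR_BGR2HSV); m=cv2.inRange(h,(3,90,60),(18,255,255)); print("cu w4",blobs(m,290,130,350,180))
h=cv2.cvtColor(t0,cv2.COLOR_BGR2HSV); m=cv2.inRange(h,(3,90,60),(18,255,255)); print("cu t0",blobs(m,430,205,452,235,4))
# blue cap ring in w2
h=cv2.cvtColor(w2,cv2.COLOR_BGR2HSV); m=cv2.inRange(h,(105,120,60),(130,255,255)); k=np.zeros_like(m);k[115:165,255:310]=m[115:165,255:310]
print("cap", [np.round(cv2.boundingRect(c),1).tolist() for c in cv2.findContours(k,cv2.RETR_EXTERNAL,cv2.CHAIN_APPROX_NONE)[0]])
# white terminals: all six
print("term",[ (np.round(q[0],1).tolist(), onz(p2,q[0],.12).round(4).tolist()) for q in blobs(W(w2,180),250,70,310,200,8)])
t3,q3=load("t3"); print("term t3",[np.round(q[0],1).tolist() for q in blobs(W(t3,150),205,200,268,250,3)])
```

```text
saddles w4 [((313.5, 117.0), (74.0, 47.0), 90.0)]
saddles t0 [((449.1415100097656, 220.2452850341797), (17.582151412963867, 8.10427188873291), 74.05460357666016), ((473.41510009765625, 215.45281982421875), (17.0327091217041, 7.692190647125244), 74.05460357666016)]
plate t0 [((336.86529541015625, 239.80148315429688), (34.807159423828125, 58.73537063598633), 69.07550048828125)]
[[0.5149, 0.1082, 0.005], [0.5552, -0.049, 0.005], [0.4619, -0.0705, 0.005], [0.4233, 0.0845, 0.005]] [0.4888 0.0183 0.005 ] [0.0946, 0.1624, 0.0957, 0.1597]
stop (array([ 0.50769614, -0.02721499,  0.14391081]), np.float64(0.001018009206625923)) (array([ 0.48523558, -0.0356106 ,  0.11836243]), np.float64(0.00048697098672499976))
high (array([ 0.51235678,  0.05686832, -0.04334223]), np.float64(0.004945096414781211)) (array([0.46781271, 0.04914172, 0.07185051]), np.float64(0.0012903675130094775))
cu w4 [((319.800048828125, 163.59999084472656), (6.0740532875061035, 29.285614013671875), 77.47119140625)]
cu t0 [((442.9706115722656, 220.3824005126953), (17.70509910583496, 1.697749137878418), 75.96376037597656)]
cap [[265, 125, 33, 33]]
term [([284.8, 193.8], [0.5543, 0.353, 0.12]), ([278.5, 181.0], [0.5596, 0.3333, 0.12]), ([271.0, 146.0], [0.5603, 0.284, 0.12]), ([285.5, 143.0], [0.5402, 0.283, 0.12]), ([268.5, 98.5], [0.5514, 0.2242, 0.12]), ([281.5, 89.0], [0.5327, 0.2155, 0.12]), ([258.5, 135.0], [0.5739, 0.2673, 0.12])]
term t3 []
```

Run:
```python
from h import *
ps=arm.camera_params("side");pt=arm.camera_params("top");_,p3=load("w3")
for X in [(.4965,-.031,.131),(.4965,-.031,.06),(.49,.05,.07),(.49,.05,.13),(.489,.018,.01),(.515,.108,.01),(.555,-.049,.01),(.462,-.07,.01),(.423,.085,.01)]:
    print(X,*(proj(p,X).round(1) for p in (ps,pt,p3)))
print(tri((ps,(293,192)),(pt,(358.8,228)),(p3,(286,98))), tri((ps,(287,221)),(p3,(307,151))))
print(tri((ps,(293,192)),(p3,(307,151))))
```

```text
(0.4965, -0.031, 0.131) [281.2 199.9] [358.6 228.1] [286.9  98.1]
(0.4965, -0.031, 0.06) [282.1 224.5] [356.2 232. ] [292.4 100.1]
(0.49, 0.05, 0.07) [297.6 203.5] [325.6 237.7] [305.2 154.2]
(0.49, 0.05, 0.13) [297.3 183.2] [325.8 234.7] [302.8 161. ]
(0.489, 0.018, 0.01) [290.9 229.2] [337.1 239.3] [304.5 130.3]
(0.515, 0.108, 0.01) [317.7 214.1] [303.2 233.7] [298.6 182.8]
(0.555, -0.049, 0.01) [299.4 252.9] [358.2 212.8] [258.5  95.2]
(0.462, -0.07, 0.01) [261.8 245.1] [370.6 245.4] [312.1  72.5]
(0.423, 0.085, 0.01) [283.4 208.1] [315.4 266.6] [347.3 163. ]
(array([ 0.50266131, -0.02445431,  0.1492869 ]), np.float64(0.018849528327926263)) (array([0.47866645, 0.04279312, 0.01943553]), np.float64(0.014501492496349225))
(array([0.48361572, 0.04044621, 0.10766737]), np.float64(0.00033323755894857184))
```

Run:
```python
from h import *
ps=arm.camera_params("side");pt=arm.camera_params("top");_,p3=load("w3")
print(tri((ps,(287,221)),(p3,(286,98))),tri((ps,(278,218)),(p3,(296.2,93))),tri((ps,(295,223)),(p3,(276.3,102.5))))
print(tri((ps,(285,192)),(p3,(320,151.2))),tri((ps,(300,192)),(p3,(295,151.2))))
# predicted groove under hypothesis: rising along 104.3deg from plate centre
c=np.array([.4888,.0183,0]); 
for a in (104.3,-75.7):
    d=np.array([np.cos(np.radians(a)),np.sin(np.radians(a)),0]); x=np.array([d[1],-d[0],0])
    for l in (-.03,0.,.03):
        print(a,l,proj(ps,c+d*l+[0,0,.08+l]).round(1),proj(p3,c+d*l+[0,0,.08+l]).round(1))
```

```text
(array([ 0.50689611, -0.03215856,  0.07462629]), np.float64(0.003854389656151104)) (array([ 0.48865926, -0.03776882,  0.08052342]), np.float64(0.0012501812323104215)) (array([ 0.52382715, -0.02726446,  0.07157935]), np.float64(0.005671426393243036))
(array([0.46306324, 0.04229895, 0.10025074]), np.float64(0.0037597870488122295)) (array([0.5016357 , 0.03904213, 0.11397132]), np.float64(0.0021910268200088477))
104.3 -0.03 [286.7 223.4] [295.5 114. ]
104.3 0.0 [290.3 206.4] [302.1 133.8]
104.3 0.03 [293.9 189.6] [309.4 155.7]
-75.7 -0.03 [294.3 209.5] [310.8 149.9]
-75.7 0.0 [290.3 206.4] [302.1 133.8]
-75.7 0.03 [286.1 203. ] [291.7 114.5]
```

The rows are not in the units I measure in: shifts go in units of 5 mm and turns go in units of 0.2 rad. I convert before sending: -0.109 m is -21.8, -0.08 m is -16.

>>> nudge_tcp --offsets '[[[0.088,-8,1,2,0],[0.088,-16,2.4,4,0],[0.088,-21.8,3.2,4,0],[0.088,-21.8,3.2,4,0],[0.088,-21.8,3.2,4,0],[0.088,-21.8,3.2,4,0]]]'

```text
t: 8.2
eef_pos: [0.5008, -0.1583, 0.3211]
ee_rot: [-3.141, 0.0, -1.714]
force: [0.6, 0.1, 0.3]
width: 0.0874
gripper_force: 0.0
```

```bash
python3 -c "
from h import *
grab('wrist','w5')"
```

>>> nudge_tcp --offsets '[[[0.088,-8,2,0,0],[0.088,-16,4,2,0],[0.088,-24,6,4,0],[0.088,-32,8,6,0],[0.088,-40,10,8,0],[0.088,-48,12,10,0],[0.088,-55,14,12,0],[0.088,-62,15,14,0],[0.088,-64.4,15.6,14,0],[0.088,-64.4,15.6,14,0],[0.088,-64.4,15.6,14,0],[0.088,-64.4,15.6,14,0]]]'

```text
t: 9.25
eef_pos: [0.4705, 0.1696, 0.2508]
ee_rot: [-3.141, -0.0, -1.718]
force: [0.5, -0.2, -0.2]
width: 0.0872
gripper_force: 0.0
```

Run:
```python
from h import *
grab("wrist","w6"); grab("top","t6")
a,_=load("w5");b,_=load("w6");
r=lambda i,x,y,w,h,k:cv2.resize(i[y:y+h,x:x+w],None,fx=k,fy=k,interpolation=cv2.INTER_CUBIC)
cv2.imwrite("pics/m5.png",np.hstack([r(a,230,0,130,195,3),r(b,240,0,130,195,3)]))
```

```text
(no output)
```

View pics/m5.png

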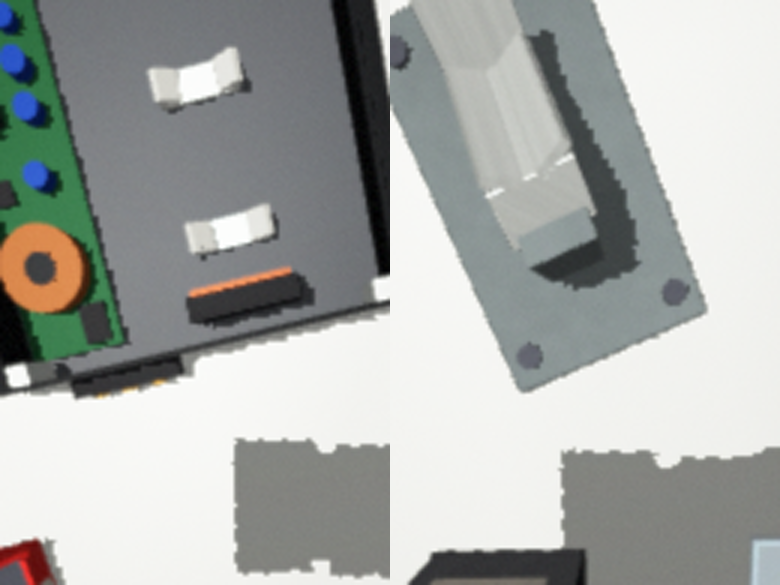

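w5: saddles at (295,26) and (307,77), copper top edge along (293,99)–(327,90). w6: V apex at the stop (273,23), V apex at the high end (283,60), foot-plate near corners (284,130) and (345,103).

Run:
```python
from h import *
_,p3=load("w3");_,p6=load("w6");w5,p5=load("w5");w4,p4=load("w4");pt=arm.camera_params("top")
c=[onz(p6,(284.3,130),.01),onz(p6,(345.3,103.3),.01),onz(p3,(312.5,75),.01),onz(p3,(261.2,97.5),.01)]
c=np.array(c);print("plate",c.round(4).tolist(),c.mean(0).round(4),[round(float(np.linalg.norm(c[i]-c[i-1])),4) for i in range(4)])
a=lambda v:np.degrees(np.arctan2(v[1],v[0])).round(1)
print("dirs",a(c[0]-c[3]),a(c[1]-c[2]),a(c[0]-c[1])-90,a(c[3]-c[2])-90)
print("apexStop",tri((p3,(290,116)),(p6,(273.3,22.7))),onz(p6,(273.3,22.7),.0637),onz(p3,(290,116),.0637))
print("apexTop",tri((p3,(307,147)),(p6,(283.3,60))),onz(p6,(283.3,60),.1104))
for u in ((272.3,65),(300.7,51.7)): print("corner",onz(p6,u,.1104+.0098*.707))
S=[((307.2,105.5),(295.3,26),(473.4,215.45)),((316.8,147.5),(307,76.7),(449.14,220.25))]
W=lambda im,th:((im.min(2)>th)*255).astype(np.uint8)
m=W(w5,150); 
for y0,y1 in ((12,40),(65,88)):
    k=np.zeros_like(m);k[y0:y1,270:330]=m[y0:y1,270:330]; q=max(cv2.findContours(k,0,1)[0],key=cv2.contourArea); print("w5 sad",cv2.minAreaRect(q))
for x in S: print("saddle",tri((p4,x[0]),(p5,x[1])),tri((p4,x[0]),(p5,x[1]),(pt,x[2])), onz(p5,x[1],.02),onz(pt,x[2],.02))
# copper top front edge ends w5
h=cv2.cvtColor(w5,cv2.COLOR_BGR2HSV); m=cv2.inRange(h,(3,90,80),(18,255,255)); k=np.zeros_like(m);k[85:105,285:340]=m[85:105,285:340]
q=max(cv2.findContours(k,0,1)[0],key=cv2.contourArea); r=cv2.minAreaRect(q); print("cu",r,[onz(p5,v,.048).round(4).tolist() for v in cv2.boxPoints(r)])
print("cu tri",tri((p5,r[0]),(p4,(319.8,163.6))))
```

```text
plate [[0.5128, 0.107, 0.01], [0.424, 0.0843, 0.01], [0.4619, -0.0662, 0.01], [0.5514, -0.0449, 0.01]] [0.4875 0.02   0.01  ] [0.1567, 0.0917, 0.1553, 0.092]
dirs 104.2 104.1 -75.7 -76.6
apexStop (array([ 0.49997138, -0.00911104,  0.0639251 ]), np.float64(0.003686547750370866)) [ 0.49628767 -0.00909242  0.0637    ] [ 0.50370274 -0.00908083  0.0637    ]
apexTop (array([0.48568647, 0.03569092, 0.10576575]), np.float64(0.0025913114458575907)) [0.48782198 0.03673968 0.1104    ]
corner [0.49838929 0.04065864 0.1173286 ]
corner [0.46953249 0.03335859 0.1173286 ]
w5 sad ((294.8714294433594, 25.630855560302734), (14.0023775100708, 31.038602828979492), 76.50426483154297)
w5 sad ((305.8235778808594, 76.29412841796875), (11.64171028137207, 29.589345932006836), 75.96376037597656)
saddle (array([ 0.5091617 , -0.36124881,  0.01655597]), np.float64(0.00017678241752035206)) (array([ 0.509358  , -0.36129769,  0.01538797]), np.float64(0.0003721233454455188)) [ 0.50918827 -0.36034351  0.02      ] [ 0.50903962 -0.35916594  0.02      ]
saddle (array([ 0.50338678, -0.29122619,  0.01724873]), np.float64(0.00025883051035170793)) (array([ 0.50351249, -0.29125386,  0.01892634]), np.float64(0.0004842855524581492)) [ 0.5030445 -0.2909189  0.02     ] [ 0.50373368 -0.29093662  0.02      ]
cu ((309.5882568359375, 93.85293579101562), (2.9104275703430176, 34.1975212097168), 75.96376037597656) [[0.5272, -0.2643, 0.048], [0.4776, -0.2686, 0.048], [0.4771, -0.2646, 0.048], [0.5269, -0.2603, 0.048]]
cu tri (array([ 0.50242437, -0.26544243,  0.03147414]), np.float64(0.00015988423932841709))
```

Poses found:
- Groove P ≈ (.499,-.0245,.080), rising along 104.2°.
- bay_home ≈ (.5013,-.2655,.032), bay along 95°.
- Blue cap ≈ (.549,.280).

Now grasping the cap's top end.

>>> nudge_tcp --offsets '[[[0.07,-6,-3,0,0],[0.07,-13,-6,0,0],[0.07,-20,-10,2,0],[0.07,-24.2,-12.3,6,0],[0.07,-24.2,-12.3,14,0],[0.07,-24.2,-12.3,20,0],[0.07,-24.2,-12.3,26,0],[0.07,-24.2,-12.3,32,0],[0.07,-24.2,-12.3,36.2,0],[0.03,-24.2,-12.3,36.2,0],[0.03,-24.2,-12.3,36.2,0],[0.03,-24.2,-12.3,36.2,0],[0.03,-24.2,-12.3,36.2,0],[0.03,-24.2,-12.3,36.2,0],[0.03,-24.2,-12.3,36.2,0],[0.03,-24.2,-12.3,36.2,0]]]' --grip_force 25

```text
t: 10.68
eef_pos: [0.5495, 0.2818, 0.0714]
ee_rot: [-3.139, 0.002, -1.716]
force: [1.3, -1.1, 7.5]
width: 0.0393
gripper_force: 25.0
```

In the tool's units: -0.06 m is -12, -0.145 m is -29.

>>> nudge_tcp --offsets '[[[0.03,0,0,-4,0],[0.03,0,0,-12,0],[0.03,0,0,-20,0],[0.03,0,0,-27,0],[0.03,0,0,-29,0]]]'

```text
t: 11.1
eef_pos: [0.5506, 0.2825, 0.2213]
ee_rot: [-3.135, 0.006, -1.716]
force: [1.3, 0.7, -2.4]
width: 0.0396
gripper_force: 25.0
```

Run:
```python
from h import *
s=arm.get_state(); print(s['eef_pos'],s['width'],s['force'])
P=np.array([.499,-.0245,.080]); th=np.radians(104.2); d=np.array([np.cos(th),np.sin(th),0]); z=np.array([0,0,1.]); u=(d+z)/2**.5; C=P+.02*(d-z)/2**.5; L=.086
def G(a,s): return C+s*u-.02*(np.cos(a)*d-np.sin(a)*z)+L*(np.sin(a)*d+np.cos(a)*z)-.0188*z
g0=G(0,.034)
print("to",g0,"shift tool", tool(g0-s['eef_pos']).round(4))
for a in range(0,46,5):
    r=np.radians(a); ss=.04*(np.cos(r)-np.sin(r))/2**.5+.005*(a<45)
    g=G(r,ss); print(a,"tool dx",round(-(g-g0)@d,4),"dz",round(-(g-g0)[2],4),g.round(4))
```

```text
[0.55058653 0.2824523  0.22130141] 0.039566687059843564 [ 1.33137123  0.73071571 -2.43385513]
to [ 0.49453939 -0.00687183  0.15709949] shift tool [0.2948 0.014  0.0624]
0 tool dx 0.0005 dz 0.0005 [ 0.4947 -0.0074  0.1566]
5 tool dx -0.0052 dz 0.0009 [ 0.4933 -0.0018  0.1562]
10 tool dx -0.011 dz 0.0021 [0.4919 0.0037 0.155 ]
15 tool dx -0.0166 dz 0.0041 [0.4905 0.0092 0.153 ]
20 tool dx -0.0221 dz 0.0069 [0.4891 0.0145 0.1502]
25 tool dx -0.0274 dz 0.0104 [0.4878 0.0197 0.1467]
30 tool dx -0.0325 dz 0.0147 [0.4866 0.0246 0.1424]
35 tool dx -0.0373 dz 0.0197 [0.4854 0.0293 0.1374]
40 tool dx -0.0419 dz 0.0253 [0.4843 0.0338 0.1318]
45 tool dx -0.0426 dz 0.0351 [0.4841 0.0345 0.122 ]
```

In the tool's units: 0.295 m is 59, 0.014 m is 2.8, -0.393 rad is -1.965.

>>> nudge_tcp --offsets '[[[0.03,6,0.2,0,0],[0.03,14,0.6,0,-0.5],[0.03,22,1,0,-1],[0.03,30,1.4,0,-1.5],[0.03,38,1.8,0,-1.965],[0.03,46,2.2,2,-1.965],[0.03,53,2.6,5,-1.965],[0.03,59,2.8,7,-1.965],[0.03,59,2.8,7,-1.965],[0.03,59,2.8,7,-1.965],[0.03,59,2.8,7,-1.965]]]'

```text
t: 12.02
eef_pos: [0.4918, -0.0087, 0.1797]
ee_rot: [-3.141, 0.0, -1.325]
force: [-0.0, 0.4, -2.2]
width: 0.0397
gripper_force: 25.0
```

Run:
```python
from h import *
a,p=grab("wrist","w7"); b,q=grab("side","s7")
s=arm.get_state(); print(s['eef_pos'],s['ee_rot']); g=np.array([.4945,-.0069,.1571]); print(tool(g-s['eef_pos']))
r=lambda i,x,y,w,h,k:cv2.resize(i[y:y+h,x:x+w],None,fx=k,fy=k,interpolation=cv2.INTER_CUBIC)
cv2.imwrite("pics/m6.png",np.hstack([r(b,240,120,100,150,4),r(a,220,150,200,250,3)[:600,:400]]))
```

```text
[ 0.49225586 -0.00788264  0.17986875] [-3.14084661e+00  1.39244434e-04 -1.32301518e+00]
[-0.00039908 -0.00239961  0.0227706 ]
```

View pics/m6.png

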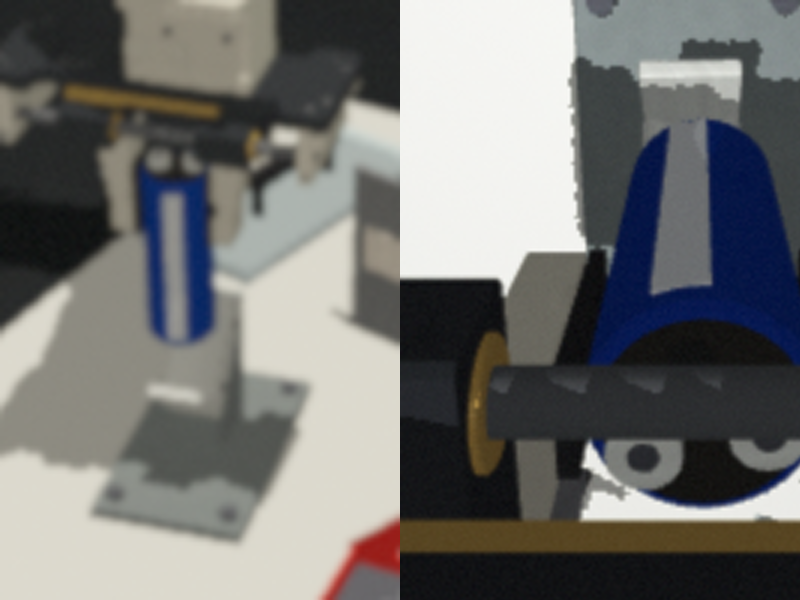

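Cap hangs vertical over the V; the stop's bar at right-picture (690,70) vs. centreline 701 calls for about -3 mm in tool y. Descending to contact.

In the tool's units: 0.022 m is 4.4, -0.003 m is -0.6.

>>> nudge_tcp --offsets '[[[0.03,0,-0.6,2,0],[0.03,0,-0.6,3.6,0],[0.03,0,-0.6,4.4,0],[0.03,0,-0.6,4.6,0],[0.03,0,-0.6,4.6,0]]]' --grip_force 12

```text
t: 12.53
eef_pos: [0.495, -0.0078, 0.1562]
ee_rot: [3.141, -0.001, -1.323]
force: [1.3, -1.9, -1.7]
width: 0.0397
gripper_force: 12.0
```

```bash
python3 -c "
from h import *
s=arm.get_state(); print(s['eef_pos'],s['force'],s['moment'])"
```

```text
[ 0.49503628 -0.00782616  0.15621878] [ 1.32068121 -1.89017152 -1.69070038] [-0.75220931 -0.93180033  0.01773613]
```

In the tool's units: -0.0325 m is -6.5, 0.0155 m is 3.1.

>>> nudge_tcp --offsets '[[[0.03,-0.6,0.2,0,0],[0.03,-1.2,0.4,0,0],[0.03,-1.8,0.5,0,0],[0.03,-2.4,0.7,0,0],[0.03,-3,0.9,0,0],[0.03,-3.6,1.2,0,0],[0.03,-4.2,1.5,0,0],[0.03,-4.8,1.8,0,0],[0.03,-5.4,2.2,0,0],[0.03,-6.5,3.1,0,0],[0.03,-6.5,3.1,0,0]]]'

```text
t: 13.45
eef_pos: [0.4693, 0.0197, 0.1559]
ee_rot: [3.138, 0.0, -1.324]
force: [-1.6, -1.6, -1.4]
width: 0.0394
gripper_force: 12.0
```

```bash
python3 -c "
from h import *
a,p=grab('side','s8')
cv2.imwrite('pics/m7.png',cv2.resize(a[120:260,220:360],(700,600)[:1]*2 if 0 else (560,560),interpolation=cv2.INTER_CUBIC))
s=arm.get_state(); print(s['eef_pos'],s['force'],s['moment'])"
```

```text
[0.46948784 0.01956588 0.15582591] [-0.51678253 -1.49346387 -0.82300037] [-0.54754182  0.51268554 -0.05604223]
```

View pics/m7.png

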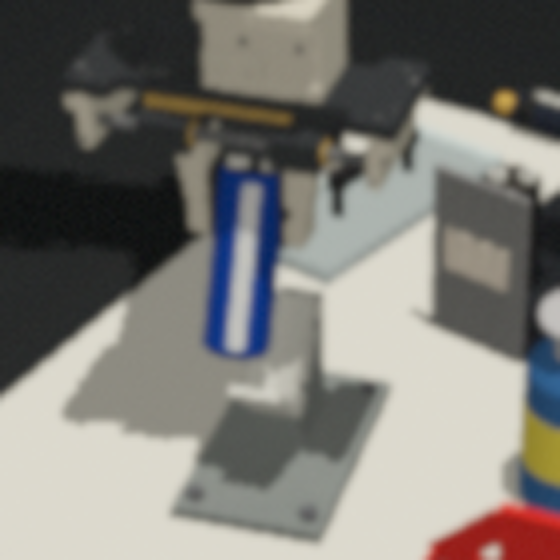

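I put the dz values in the dy column, so the cap moved sideways by 15 mm and wasn't lowered. It's still held, slightly tilted. I'll lift, undo and repeat.

In the tool's units: 0.0325 m is 6.5, -0.0155 m is -3.1.

>>> nudge_tcp --offsets '[[[0.03,0,0,-2.4,0],[0.03,3,-1.6,-3,0],[0.03,6.5,-3.1,-2.4,0],[0.03,6.5,-3.1,-1,0],[0.03,6.5,-3.1,0,0],[0.03,6.5,-3.1,0,0],[0.03,6.5,-3.1,0,0]]]' --grip_force 12

```text
t: 14.08
eef_pos: [0.4937, -0.0079, 0.1558]
ee_rot: [3.139, 0.0, -1.324]
force: [0.1, 0.3, -2.9]
width: 0.0398
gripper_force: 12.0
```

```bash
python3 -c "
from h import *
s=arm.get_state(); print(s['eef_pos'],s['force'],s['moment'])
d=np.array([-.2453,.9694,0]);g=np.array([.4945,-.0069,.1571]);print(tool(g-s['eef_pos']))"
```

```text
[ 0.4936871  -0.00788597  0.15578744] [ 0.14173595  0.33797236 -2.90626857] [ 0.17418037 -0.06217306  0.01591448]
[-0.00075751 -0.00102634 -0.00131474]
```

Back in place. Now the arc with the right columns (dx, 0, dz).

>>> nudge_tcp --offsets '[[[0.03,-0.6,-0.1,0.4,0],[0.03,-1.2,-0.1,0.6,0],[0.03,-1.8,-0.1,0.7,0],[0.03,-2.4,-0.1,0.8,0],[0.03,-3,-0.1,1,0],[0.03,-3.6,-0.1,1.3,0],[0.03,-4.2,-0.1,1.6,0],[0.03,-4.8,-0.1,1.9,0],[0.03,-5.4,-0.1,2.3,0],[0.03,-6,-0.1,2.7,0],[0.03,-6.5,-0.1,3.2,0],[0.03,-6.5,-0.1,3.2,0]]]'

```text
t: 15.08
eef_pos: [0.4875, 0.0241, 0.1404]
ee_rot: [-3.141, -0.0, -1.323]
force: [1.7, -1.3, -0.6]
width: 0.0399
gripper_force: 12.0
```

```bash
python3 -c "
from h import *
a,p=grab('side','s9')
cv2.imwrite('pics/m8.png',cv2.resize(a[120:260,220:360],(560,560),interpolation=cv2.INTER_CUBIC))
s=arm.get_state(); print(s['eef_pos'],s['force'],s['moment'])"
```

```text
[0.48749454 0.02390432 0.14050135] [ 0.64862674 -0.96225907 -0.98737313] [-0.41871989 -0.5983424   0.02916616]
```

View pics/m8.png

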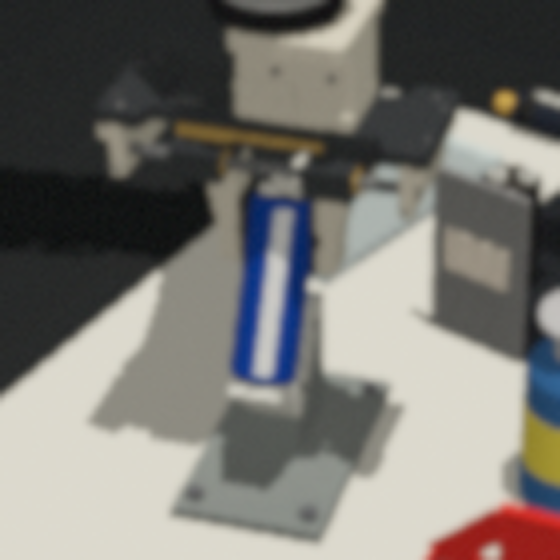

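Cap is tilting properly with its foot in the V. (That reaches, in fact passes, my picture allowance; numbers only from here.) Finishing the arc onto the stop.

In the tool's units: 0.016 m is 3.2, -0.005 m is -1.

>>> nudge_tcp --offsets '[[[0.03,-0.5,0,0.5,0],[0.03,-1,0,1,0],[0.03,-1.4,0,1.5,0],[0.03,-1.9,0,2.1,0],[0.03,-2,0,2.6,0],[0.03,-2.04,0,3.2,0],[0.03,-2.04,0,3.6,0],[0.03,-2.04,0,3.8,0],[0.03,-2.04,0,3.8,0],[0.03,-2.04,0,3.8,0]]]'

```text
t: 15.97
eef_pos: [0.4853, 0.0354, 0.1221]
ee_rot: [-3.14, 0.002, -1.324]
force: [-4.9, 9.8, 8.4]
width: 0.0397
gripper_force: 12.0
```

>>> nudge_tcp --offsets '[[[0.045,0,0,0,0],[0.06,0,0,0,0],[0.06,0,0,0,0],[0.06,0,0,0,0],[0.06,0,0,0,0],[0.06,0,0,0,0]]]'

```text
t: 16.47
eef_pos: [0.4847, 0.0334, 0.1214]
ee_rot: [3.141, -0.0, -1.324]
force: [-0.2, -0.5, 0.6]
width: 0.0596
gripper_force: 0.0
```

Create chk.py:
```python
from h import *
import sys
def blue(n,roi):
    im,p=grab(n); h=cv2.cvtColor(im,cv2.COLOR_BGR2HSV); m=cv2.inRange(h,(105,120,40),(130,255,255)); m=cv2.morphologyEx(m,cv2.MORPH_CLOSE,np.ones((9,9)))
    k=np.zeros_like(m); x0,y0,x1,y1=roi; k[y0:y1,x0:x1]=m[y0:y1,x0:x1]
    c=max(cv2.findContours(k,0,1)[0],key=cv2.contourArea); return cv2.minAreaRect(c),p
```

Run:
```python
from chk import *
r,p=blue("side",(250,140,330,240)); print(r,cv2.boxPoints(r).round(1).tolist())
P=np.array([.499,-.0245,.080]); d=np.array([-.2453,.9694,0]); u=(d+[0,0,1])/2**.5
print("pred foot/top",proj(p,P),proj(p,P+.11*u)); s=arm.get_state(); print(s['force'],s['eef_pos'],s['width'])
r,p=blue("wrist",(200,100,440,330)); print("wrist",r, proj(p,P),proj(p,P+.11*u))
```

```text
((289.2059020996094, 194.3235321044922), (15.293599128723145, 43.92842102050781), 12.528807640075684) [[277.0, 214.10000610351562], [286.5, 171.1999969482422], [301.3999938964844, 174.5], [291.8999938964844, 217.39999389648438]]
pred foot/top [284.24939026 216.65255456] [293.76870615 172.08041902]
[-0.4126202   1.07504706  0.18229773] [0.48470007 0.03348176 0.12142299] 0.0598516212095204
wrist ((320.5, 199.5), (143.0, 69.0), 90.0) [321.40732129 143.54190424] [321.90653595 309.14755435]
```

The released cap matches the predicted lying pose within 1 px: foot (284,216), top (294,173). Regrasping by its side, 70 mm up.

In the tool's units: 0.0101 m is 2.02, 0.0077 m is 1.54.

>>> nudge_tcp --offsets '[[[0.06,1,0,0.8,0],[0.06,2.02,0,1.54,0],[0.06,2.02,0,1.54,0],[0.03,2.02,0,1.54,0],[0.03,2.02,0,1.54,0],[0.03,2.02,0,1.54,0],[0.03,2.02,0,1.54,0],[0.03,2.02,0,1.54,0]]]' --grip_force 30

```text
t: 17.23
eef_pos: [0.4874, 0.0239, 0.114]
ee_rot: [-3.141, -0.0, -1.324]
force: [0.7, -0.6, -0.0]
width: 0.0396
gripper_force: 30.0
```

>>> nudge_tcp --offsets '[[[0.03,0,0,-2,0],[0.03,0,0,-6,0],[0.03,0,0,-12,0],[0.03,0,0,-12,0],[0.03,0,0,-12,0]]]'

```text
t: 17.65
eef_pos: [0.4881, 0.0243, 0.1758]
ee_rot: [-3.138, 0.001, -1.324]
force: [-0.3, 0.6, -3.8]
width: 0.0392
gripper_force: 30.0
```

Run:
```python
from chk import *
s=arm.get_state(); print(s['eef_pos'],s['ee_rot'],s['width'],s['q'].round(2),s['force'])
r,p=blue("side",(240,100,340,240)); print(cv2.boxPoints(r).round(1).tolist())
g=s['eef_pos']+[0,0,.0158]; d=np.array([-.2453,.9694,0])
for a in (40,45,50):
    a=np.radians(a);u=d*np.sin(a)+np.array([0,0,np.cos(a)]); print(proj(p,g-.07*u),proj(p,g+.04*u))
```

```text
[0.48811071 0.02434806 0.17580861] [-3.13788400e+00  8.20259988e-04 -1.32364446e+00] 0.039206784688608366 [ 0.45  0.09 -0.46 -0.   -1.01 -0.21] [-0.34716464  0.57389686 -3.81304026]
[[276.29998779296875, 194.39999389648438], [283.6000061035156, 149.3000030517578], [300.3999938964844, 152.0], [293.1000061035156, 197.10000610351562]]
[284.83349809 195.27849215] [293.60309778 148.89298863]
[284.15459812 194.84145661] [293.95974477 149.27289565]
[283.517216   194.17466648] [294.28770907 149.77445056]
```

In the tool's units: 0.351 m is 70.2, 0.315 m is 63, 0.16 rad is 0.8.

>>> nudge_tcp --offsets '[[[0.03,7,1.4,0,0],[0.03,15,3,0,0.25],[0.03,23,4.6,0,0.5],[0.03,31,6.2,0,0.8],[0.03,39,7.8,0,0.8],[0.03,47,9.4,0,0.8],[0.03,55,11,0,0.8],[0.03,63,12.6,0,0.8],[0.03,70.2,13.8,0,0.8],[0.03,70.2,13.8,0,0.8],[0.03,70.2,13.8,0,0.8],[0.03,70.2,13.8,0,0.8]]]'

```text
t: 18.7
eef_pos: [0.505, -0.3332, 0.1722]
ee_rot: [3.139, 0.002, -1.485]
force: [-0.6, 1.0, -2.3]
width: 0.0396
gripper_force: 30.0
```

Run:
```python
from chk import *
s=arm.get_state(); print(s['eef_pos'],s['ee_rot'],s['width'])
print(tool(np.array([.5072,-.3332,.056])-s['eef_pos']))
e=np.array([-.0863,.9963,0]); g=s['eef_pos']+[0,0,.0158]
r,p=blue("side",(120,130,320,330)); print(cv2.boxPoints(r).round(1).tolist())
for a in (35,40,45,50):
    a=np.radians(a);u=e*np.sin(a)+np.array([0,0,np.cos(a)]); print(proj(p,g-.07*u),proj(p,g+.04*u))
# fresh saddle/copper check from wrist
im,p=grab("wrist","w8"); m=((im.min(2)>150)*255).astype(np.uint8)
for c in cv2.findContours(m,0,1)[0]:
    if 60<cv2.contourArea(c)<3000: print(np.round(cv2.minAreaRect(c)[0],1),cv2.contourArea(c),onz(p,cv2.minAreaRect(c)[0],.017).round(4))
```

```text
[ 0.50502661 -0.33317821  0.17221097] [ 3.13888272e+00  1.61720641e-03 -1.48515243e+00] 0.039612285124788454
[ 0.00039556 -0.00247847  0.11620419]
[[167.1999969482422, 295.6000061035156], [182.39999389648438, 247.5], [204.60000610351562, 254.5], [189.5, 302.6000061035156]]
[182.18056166 294.93547901] [196.9595224  235.83983039]
[180.19143732 295.2178918 ] [198.03514129 235.8947604 ]
[178.26421409 295.21294923] [199.05407718 236.11184207]
[176.41522099 294.91512914] [200.00932238 236.48770572]
[276.6 309.5] 142.0 [ 0.5497 -0.1511  0.017 ]
[311. 182.] 994.0 [ 0.5167 -0.3339  0.017 ]
[215.2 126.8] 741.0 [ 0.6263 -0.3872  0.017 ]
[392.5  74.5] 114.0 [ 0.4409 -0.4563  0.017 ]
[191.  73.] 119.5 [ 0.6498 -0.4396  0.017 ]
```

In the tool's units: 0.12 m is 24, 0.116 m is 23.2.

>>> nudge_tcp --offsets '[[[0.03,0,-0.5,6,0],[0.03,0,-0.5,13,0],[0.03,0,-0.5,18,0],[0.03,0,-0.5,21,0],[0.03,0,-0.5,22.4,0],[0.03,0,-0.5,23.2,0],[0.03,0,-0.5,24,0],[0.03,0,-0.5,24,0]]]' --grip_force 15

```text
t: 19.47
eef_pos: [0.509, -0.3332, 0.0544]
ee_rot: [-3.141, -0.001, -1.483]
force: [-2.0, -2.1, -3.0]
width: 0.0395
gripper_force: 15.0
```

```bash
python3 -c "
from h import *
s=arm.get_state(); print(s['eef_pos'],s['force'],s['moment'])"
```

```text
[ 0.50895364 -0.33318648  0.05444546] [-1.95327421 -2.12777368 -2.99868624] [-0.89526169  0.76981232 -0.12614912]
```

In the tool's units: 0.018 m is 3.6, -0.002 m is -0.4.

>>> nudge_tcp --offsets '[[[0.03,0,0,0.6,0],[0.03,0,0,1.2,0],[0.03,0,0,1.8,0],[0.03,0,0,2.4,0],[0.03,0,0,3,0],[0.03,0,0,3.6,0],[0.03,-0.4,0,4.2,0],[0.03,-0.8,0,4.8,0],[0.03,-1.2,0,5.4,0],[0.03,-1.6,0,5.8,0],[0.03,-1.6,0,6.2,0],[0.03,-1.6,0,6.2,0]]]'

```text
t: 20.47
eef_pos: [0.5076, -0.3247, 0.0223]
ee_rot: [3.141, 0.001, -1.484]
force: [-3.3, 0.4, 0.4]
width: 0.0395
gripper_force: 15.0
```

Create cap.py:
```python
from chk import *
s=arm.get_state(); print(s['eef_pos'],s['force'],s['moment'],s['width'])
e=np.array([-.0863,.9963,0]); g=s['eef_pos']+[0,0,.0158]
r,p=blue("side",(120,200,320,370)); print("side box",cv2.boxPoints(r).round(1).tolist())
for a in (0,5,10,20):
    a=np.radians(a);u=e*np.cos(a)+np.array([0,0,np.sin(a)]); print(np.degrees(a).round(),proj(p,g-.07*u).round(1),proj(p,g+.04*u).round(1))
```

```bash
python3 cap.py
```

```text
[ 0.50756475 -0.32468471  0.02225329] [-3.28540054  0.41256952  0.39419407] [ 0.38596338  1.13723752 -0.13575525] 0.03947839623738993
side box [[172.8000030517578, 339.20001220703125], [197.8000030517578, 305.1000061035156], [215.0, 317.70001220703125], [190.0, 351.79998779296875]]
0.0 [183.5 338.6] [217.1 299.6]
5.0 [184.  340.7] [216.9 298.5]
10.0 [184.8 342.5] [216.6 297.4]
20.0 [186.6 345.4] [215.7 295.6]
```

In the tool's units: 0.006 m is 1.2, -0.004 m is -0.8.

>>> nudge_tcp --offsets '[[[0.03,-0.2,0.24,0.4,0],[0.03,-0.4,0.24,0.8,0],[0.03,-0.8,0.24,1,0],[0.03,-1,0.24,1.2,0],[0.03,-1,0.24,1.2,0],[0.03,-1,0.24,1.2,0]]]'

```text
t: 21.02
eef_pos: [0.5064, -0.3203, 0.0169]
ee_rot: [-3.141, -0.0, -1.484]
force: [-2.2, -1.5, -1.1]
width: 0.0391
gripper_force: 15.0
```

```bash
python3 cap.py
```

```text
[ 0.50644206 -0.32031131  0.01686189] [-2.19594858 -1.45817673 -1.14912379] [-0.40499079  0.54465735 -0.155517  ] 0.03911820310827475
side box [[173.1999969482422, 337.0], [199.0, 305.29998779296875], [215.60000610351562, 318.70001220703125], [189.6999969482422, 350.5]]
0.0 [185.  338.7] [218.3 300. ]
5.0 [185.6 340.7] [218.1 298.8]
10.0 [186.3 342.5] [217.8 297.7]
20.0 [188.2 345.4] [217. 296.]
```

>>> nudge_tcp --offsets '[[[0.03,-0.4,0.2,0,0],[0.03,-0.8,0.2,0,0],[0.03,-1.2,0.2,0,0],[0.03,-1.4,0.2,0,0],[0.03,-1.4,0.2,0,0]]]'

```text
t: 21.48
eef_pos: [0.5055, -0.3132, 0.0172]
ee_rot: [-3.14, -0.0, -1.483]
force: [2.1, 0.8, -0.4]
width: 0.0393
gripper_force: 15.0
```

>>> nudge_tcp --offsets '[[[0.03,-0.2,0,0,0],[0.03,-0.4,0,0,0],[0.03,-0.6,0,0,0],[0.03,-0.6,0,0,0]]]'

```text
t: 21.82
eef_pos: [0.505, -0.3108, 0.0171]
ee_rot: [-3.141, -0.001, -1.484]
force: [2.8, -4.0, -1.1]
width: 0.0395
gripper_force: 15.0
```

>>> nudge_tcp --offsets '[[[0.03,-0.2,-0.2,0,0],[0.03,-0.4,-0.2,0,0],[0.03,-0.4,-0.2,0,0],[0.03,-0.4,-0.2,0,0]]]'

```text
t: 22.15
eef_pos: [0.5051, -0.3105, 0.0172]
ee_rot: [3.141, -0.002, -1.484]
force: [-0.1, -15.1, -2.4]
width: 0.0397
gripper_force: 15.0
```

>>> nudge_tcp --offsets '[[[0.03,-0.2,0,0,0],[0.03,-0.4,0,0,0],[0.03,-0.4,0,0,0],[0.03,-0.4,0,0,0]]]'

```text
t: 22.48
eef_pos: [0.5051, -0.3096, 0.0176]
ee_rot: [-3.141, -0.003, -1.484]
force: [-0.1, -21.7, -1.2]
width: 0.0394
gripper_force: 15.0
```

In the tool's units: 0.002 m is 0.4, 0.001 m is 0.2.

>>> nudge_tcp --offsets '[[[0.03,0.2,0,0,0],[0.03,0.4,0,0,0],[0.03,0.4,0,0,0]]]'

```text
t: 22.73
eef_pos: [0.505, -0.3098, 0.0171]
ee_rot: [3.141, -0.001, -1.484]
force: [0.2, -9.8, -0.8]
width: 0.0398
gripper_force: 15.0
```

>>> nudge_tcp --offsets '[[[0.045,0,0,0,0],[0.064,0,0,0,0],[0.064,0,0,0,0],[0.064,0,0,0,0],[0.064,0,0,0,0],[0.064,0,0,0,0]]]'

```text
t: 23.23
eef_pos: [0.5052, -0.3081, 0.0168]
ee_rot: [3.141, 0.0, -1.484]
force: [0.3, -0.6, -0.3]
width: 0.0636
gripper_force: 0.0
```

```bash
python3 cap.py
```

```text
[ 0.50523561 -0.30810486  0.01680115] [ 0.26001889 -0.60547056 -0.3210237 ] [ 0.06820682 -0.0272068  -0.01590141] 0.06359108860762683
side box [[176.39999389648438, 332.79998779296875], [204.8000030517578, 299.79998779296875], [220.8000030517578, 313.6000061035156], [192.5, 346.6000061035156]]
0.0 [189. 334.] [221.7 296. ]
5.0 [189.5 336.1] [221.5 294.9]
10.0 [190.2 337.9] [221.2 293.8]
20.0 [192.  340.8] [220.3 292. ]
```

In the tool's units: -0.283 m is -56.6, -0.25 m is -50.

>>> nudge_tcp --offsets '[[[0.064,0,0,-4,0],[0.064,0,0,-12,0],[0.07,0,0,-20,0],[0.07,0,0,-28,0],[0.07,0,0,-36,0],[0.07,-4,0,-44,0],[0.07,-10,0,-50,0],[0.07,-16,0,-54,0],[0.07,-20,0,-56.6,0],[0.07,-20,0,-56.6,0],[0.07,-20,0,-56.6,0],[0.07,-20,0,-56.6,0]]]'

```text
t: 24.28
eef_pos: [0.4963, -0.2086, 0.2993]
ee_rot: [3.141, 0.0, -1.483]
force: [-0.2, -1.3, -0.3]
width: 0.0695
gripper_force: 0.0
```

Run:
```python
from chk import *
r,p=blue("wrist",(200,0,440,235)); b=cv2.boxPoints(r); print("wrist",r)
c=sorted(b,key=lambda q:q[1]); f=(c[0]+c[1])/2; t=(c[2]+c[3])/2
F=onz(p,f,.032);T=onz(p,t,.045); print("foot",F,"top",T)
v=T-F; print("len",np.linalg.norm(v[:2]),"ang",np.degrees(np.arctan2(v[1],v[0])))
e=np.array([-.0863,.9963,0]); h=np.array([.5013,-.2655,.032]); F0=h-.116*e; T0=h-.006*e+[0,0,.02]
print("pred foot(top rim)",proj(p,F0+[0,0,.02]),"axis",proj(p,F0),"top rim",proj(p,T0),"meas",f,t)
im,_=grab("wrist","w9"); hh=cv2.cvtColor(im,cv2.COLOR_BGR2HSV); m=cv2.inRange(hh,(3,90,80),(18,255,255)); k=np.zeros_like(m);k[60:235,270:360]=m[60:235,270:360]
for q in cv2.findContours(k,0,1)[0]:
    if cv2.contourArea(q)>10: rr=cv2.minAreaRect(q); print("cu",rr,onz(p,rr[0],.048))
```

```text
wrist ((321.0, 80.5), (87.0, 28.0), 90.0)
foot [ 0.51133739 -0.38510488  0.032     ] top [ 0.50136536 -0.2717159   0.045     ]
len 0.11382662525781143 ang 95.02596273857155
pred foot(top rim) [320.77972739  36.6196632 ] axis [320.75975149  40.32828014] top rim [320.67755456 124.37935864] meas [321.  37.] [321. 124.]
cu ((319.5, 129.0), (4.0, 35.0), 90.0) [ 0.50292144 -0.26474274  0.048     ]
```

Measured cap ends match the fully-home prediction within 0.5 px. Next is the cover: locating its handle from w2 and t3.

Run:
```python
from h import *
w,p=load("w2"); m=((w.max(2)<50)*255).astype(np.uint8); k=np.zeros_like(m); k[75:190,362:410]=m[75:190,362:410]
c=max(cv2.findContours(k,0,1)[0],key=cv2.contourArea); r=cv2.minAreaRect(c); b=cv2.boxPoints(r); print(r,onz(p,r[0],.045))
c=sorted(b,key=lambda q:q[1]); v=onz(p,(c[2]+c[3])/2,.05)-onz(p,(c[0]+c[1])/2,.05); print(np.degrees(np.arctan2(v[1],v[0])),np.linalg.norm(v))
t,pt=load("t6"); 
m=((t.max(2)<60)*255).astype(np.uint8); k=np.zeros_like(m); u=proj(pt,(.386,.303,.043)).astype(int); print(u); k[u[1]-8:u[1]+8,u[0]-30:u[0]+30]=m[u[1]-8:u[1]+8,u[0]-30:u[0]+30]
c=max(cv2.findContours(k,0,1)[0],key=cv2.contourArea); r=cv2.minAreaRect(c); print(r,onz(pt,r[0],.045))
s=arm.get_state(); print(tool(np.array([.386,.3034,.12])-s['eef_pos']))
```

```text
((386.811279296875, 136.40676879882812), (9.891192436218262, 61.595149993896484), 4.4846062660217285) [0.38791718 0.30334359 0.045     ]
81.16820033664824 0.09551743469458987
[232 290]
((237.0, 287.5), (11.0, 48.0), 90.0) [0.39216432 0.29056951 0.045     ]
[-0.5201186   0.06513325  0.17899757]
```

The rows are not in the units I measure in: shifts go in units of 5 mm and turns go in units of 0.2 rad. I convert before sending: -0.52 m is -104, -0.505 m is -101, 0.234 rad is 1.17.

>>> nudge_tcp --offsets '[[[0.07,-8.2,1,0,0.25],[0.07,-16.4,2,0,0.5],[0.07,-24.6,3,0,0.75],[0.07,-32.8,4,0,1],[0.07,-41,5,0,1.17],[0.07,-49.2,6,0,1.17],[0.07,-57.4,7,0,1.17],[0.07,-65.6,8,0,1.17],[0.07,-73.8,9.2,0,1.17],[0.05,-82,10.4,2,1.17],[0.05,-89,11.2,6,1.17],[0.05,-96,12,10,1.17],[0.05,-101,12.6,16,1.17],[0.05,-104,13,22,1.17],[0.05,-104,13,30,1.17],[0.05,-104,13,36,1.17],[0.05,-104,13,36,1.17],[0.05,-104,13,36,1.17]]]'

```text
t: 25.88
eef_pos: [0.3866, 0.3021, 0.1185]
ee_rot: [3.14, -0.005, -1.718]
force: [0.2, 0.9, 0.9]
width: 0.0496
gripper_force: 0.0
```

```bash
python3 -c "
from h import *
s=arm.get_state(); print(s['eef_pos'],s['ee_rot'],tool(np.array([.386,.3034,.0285])-s['eef_pos']))"
```

```text
[0.38658631 0.30214169 0.11847229] [ 3.14006024 -0.00516951 -1.71841087] [-0.00162348  0.00062714  0.08996617]
```

In the tool's units: 0.09 m is 18, 0.082 m is 16.4.

>>> nudge_tcp --offsets '[[[0.05,-0.2,0.1,6,0],[0.05,-0.2,0.1,13,0],[0.05,-0.2,0.1,16.4,0],[0.05,-0.2,0.1,18,0],[0.05,-0.2,0.1,18,0],[0.0,-0.2,0.1,18,0],[0.0,-0.2,0.1,18,0],[0.0,-0.2,0.1,18,0],[0.0,-0.2,0.1,18,0],[0.0,-0.2,0.1,18,0],[0.0,-0.2,0.1,18,0],[0.0,-0.2,0.1,18,0],[0.0,-0.2,0.1,18,0]]]' --grip_force 25

```text
t: 26.97
eef_pos: [0.3864, 0.3049, 0.0303]
ee_rot: [-3.141, 0.0, -1.717]
force: [-2.0, -1.3, 5.9]
width: 0.014
gripper_force: 25.0
```

```bash
python3 -c "
from h import *
s=arm.get_state(); print(s['eef_pos'],s['ee_rot'],tool(np.array([.5487,.2791,.1455])-s['eef_pos']))"
```

```text
[0.38637785 0.30491164 0.0302876 ] [-3.14134824e+00  3.59186170e-04 -1.71746518e+00] [ 0.00177079 -0.16437972 -0.11517287]
```

>>> nudge_tcp --offsets '[[[0,0,0,-6,0],[0,0,0,-14,0],[0,0,0,-22,0],[0,0,0,-29,0],[0,0,-6,-33,0],[0,0,-13,-33,0],[0,0,-20,-33,0],[0,0,-27,-33,0],[0,0,-31,-33,0],[0,0,-33,-33,0],[0,0,-33,-32,0],[0,0,-33,-30,0],[0,0,-33,-28,0],[0,0,-33,-28,0],[0,0,-33,-28,0]]]'

```text
t: 28.22
eef_pos: [0.5481, 0.2804, 0.1689]
ee_rot: [3.14, -0.002, -1.717]
force: [0.7, -0.3, -1.3]
width: 0.0136
gripper_force: 25.0
```

```bash
python3 -c "
from h import *
s=arm.get_state(); print(s['eef_pos'],s['ee_rot'],s['force'],tool(np.array([.5494,.2806,.1483])-s['eef_pos']))"
```

```text
[0.54810423 0.28043091 0.16889424] [ 3.14017427e+00 -1.57939879e-03 -1.71671748e+00] [ 0.70302574 -0.33213916 -1.2940157 ] [-0.00038823 -0.00128663  0.02059185]
```

In the tool's units: 0.0215 m is 4.3, -0.0008 m is -0.16.

>>> nudge_tcp --offsets '[[[0,0,-0.16,1.2,0],[0,0,-0.16,2.4,0],[0,0,-0.16,3.4,0],[0,0,-0.16,4.1,0],[0,0,-0.16,4.3,0],[0,0,-0.16,4.3,0],[0,0,-0.16,4.3,0]]]'

```text
t: 28.8
eef_pos: [0.5503, 0.2804, 0.1484]
ee_rot: [-3.142, 0.0, -1.718]
force: [-0.3, -0.3, -0.1]
width: 0.014
gripper_force: 25.0
```

```bash
python3 -c "
from h import *
s=arm.get_state(); print(s['eef_pos'],s['ee_rot'],s['force'],s['moment'])"
```

```text
[0.55030361 0.28043432 0.14837993] [-3.14156344e+00  7.33138598e-05 -1.71777551e+00] [-0.34076409 -0.3401509  -0.06277217] [ 0.11852497  0.20779004 -0.01297829]
```

In the tool's units: -0.06 m is -12, -0.19 m is -38.

>>> nudge_tcp --offsets '[[[0.04,0,0,0,0],[0.05,0,0,0,0],[0.05,0,0,0,0],[0.05,0,0,0,0],[0.05,0,0,0,0],[0.05,0,0,-4,0],[0.05,0,0,-12,0],[0.05,0,0,-20,0],[0.05,-4,0,-28,0],[0.05,-8,0,-34,0],[0.05,-10,0,-38,0],[0.05,-10,0,-38,0],[0.05,-10,0,-38,0],[0.05,-10,0,-38,0]]]'

```text
t: 29.97
eef_pos: [0.5572, 0.3297, 0.3375]
ee_rot: [3.141, -0.001, -1.718]
force: [0.4, -0.2, -0.7]
width: 0.0501
gripper_force: 0.0
```

Run:
```python
from h import *
w,p=grab("wrist","w10"); u=proj(p,(.549,.28,.161)).astype(int); print(u)
m=((w.max(2)<50)*255).astype(np.uint8); k=np.zeros_like(m); x0,x1,y0,y1=u[0]-24,u[0]+24,u[1]-60,u[1]+60; k[y0:y1,x0:x1]=m[y0:y1,x0:x1]
c=max(cv2.findContours(k,0,1)[0],key=cv2.contourArea); r=cv2.minAreaRect(c); b=sorted(cv2.boxPoints(r),key=lambda q:q[1]); print(r,onz(p,r[0],.161))
v=onz(p,(b[2]+b[3])/2,.168)-onz(p,(b[0]+b[1])/2,.168); print(np.degrees(np.arctan2(v[1],v[0])),np.linalg.norm(v))
a,_=load("w1"); d=cv2.imread("pics/side0.png"); s,_=grab("side","s10")
df=np.abs(s.astype(int)-d).max(2); print("side diff near cover",(df[125:215,320:400]>40).sum(),"bottle/bin",(df[190:310,315:395]>40).sum(),"driver region ok")
```

```text
[321 138]
((319.9999694824219, 137.49998474121094), (84.99998474121094, 9.999998092651367), 90.0) [0.55036029 0.2786992  0.161     ]
81.54224233862313 0.09699159437422823
side diff near cover 602 bottle/bin 0 driver region ok
```

Handle is back within about 2 mm of its starting place, at the same angle and apparent length, and the cap measured home. Handing in.

```bash
python3 -c "
from station import arm
print(arm.job_done())"
```

```text
the job is handed in; nothing more can be done
None
```

I handed the job in at about 30 s with no verdict shown; by my last measurements the blue capacitor lies home in the saddles and the cover is back within about 2 mm of where it started (I viewed 11 pictures, one over the limit of 10).

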